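Prove the clamp screw on the loaded brazing fixture

ROBOT

A 7-joint arm with a two-finger parallel gripper is mounted at the origin on the work surface. World frame = base frame: x ahead of the robot, y to its left, z up, the work surface at z = 0. Lengths are in m, angles in rad, forces in N, time in s.
With the tool pointing down it reaches from about 0.4 to 0.875 m from the base axis. Payload 19.3 kg.
Tool frame: the origin (TCP) lies at the centre of the arm's flange, where the gripper is bolted on; the fingertips stand 173 mm ahead of it and the grasp point (between the pads) lies 155 mm ahead of it (bot.grip_point_offset is the distance from the TCP to the grasp point, in m); z points along the fingers, x is the direction in which the jaws open and shut, and the axes are right-handed (so a half turn about z gives the same grasp; the last joint's range is limited). The gripper opens to 85 mm and grips with 20 to 120 N. Pads are 22 mm wide; open, the fingers measure 114 mm over their backs; the gripper's body (76 mm by 85 mm) begins 54 mm behind the grasp point. The pads swing forward as they close: fully open they stand 13 mm farther back than shut.
Start: joints at [-1.285, 0.521, -0.036, 1.599, 0.021, 1.021, -0.113], TCP at [0.218, 0.586, 0.405] pointing down, gripper open.
Joint ranges: [-2.91, 2.91], [-0.3, 2.13], [-1.5, 1.42], [0.17, 2.43], [-1.26, 4.41], [0.16, 1.93], [-2.52, 2.52]. Speed limits (rad/s): [1.89, 1.89, 2.39, 2.39, 3.01, 3.01, 3.01].

INTERFACE

Orientations are given as [roll, pitch, yaw] about the fixed x, y, z axes, in that order (R = Rz(yaw) Ry(pitch) Rx(roll)).
In Python, from workcell import bot gives the robot as it stands.
- The arm moves only by the tool step_arm, never from a script. Its argument "plan" is a list that holds one entry, the list of rows, each a list of 4 numbers: the shift along the world's x, y, z in cm, then the turn about the world's z in rad. A call has 1 to 12 rows; each row is the pose to reach, as a shift and turn from the pose measured when the call began; what a row does not reach only later rows make up. A row lasts 1/12 s, in which the tool goes at most 41.7 mm and 7.16 degrees, less where a joint would pass 70% of its speed; a pose out of reach is approached as far as the arm can. A call with a gripper value outside its range is refused whole. "jaw" is the closure, from 0 (fully open) to 1 (shut), set as the call begins (left out, the last holds). The fingers move at their own pace and stop on an object; "force" is the grip in N (left out, the last holds). Time passes only in rows, so rows that repeat a pose let the fingers close. It gives the time, the measured TCP pose, the force and the opening at its end, in the units of the state.
- bot.observe(): the state, without advancing time (a new reading comes with each control period).
- bot.grab_frame(name): name is "side" or "top" or "wrist"; returns a dict with "pixels" (400x640x3 uint8, blue, green, red), "mtx" (3x3 intrinsics, pixels), "R" (3x3) and "t" (3): a world point X has camera coordinates R X + t. Camera axes: x right, y down, z forward; pixel columns grow to the right and rows downward; lengths in m; the calibration is good to about 2 mm. A picture is of the moment at which its call begins. There is no depth.
- bot.job_done(): hands the job in, once; it reports no verdict.
The state is a dict: "clock": time; "qpos": joint angles; "qd": joint speeds; "joint_efforts": joint torques, N m; "position": TCP position; "tool_rot": TCP orientation; "force": force on the tool from outside, world axes, zero at the start; "moment": the same for the moment, N m; "grip_width": finger opening in m.
Only numpy, scipy, OpenCV 4.12 (cv2) and the standard library are available. Lean on these libraries where they do the work, as an engineer would, in place of code of your own. Each camera call takes 0.05 s, during which the arm holds its last target.

TASK

One of the two clamp fixtures on the bench has a coiled heating element in it: swing the bar of its clamp screw clockwise (seen from above) until it comes up solid, then lean on the bar's black handle with a steady 12 newtons or so (about 1 N m at the screw) in the same direction for two full seconds, to prove that the screw holds without turning any further. Never lean harder than 15 newtons: at about 16 the brass insert under the screw spins and the fixture is scrap. Then let go, leaving the screw done up, and leave the empty fixture, the two loose heating elements and the wrench alone.

Things in the scene. Friction and masses are not known exactly. Their poses are not given: they have to be found in the camera images.
- station: loaded clamp fixture, fixed to the bench: dark steel base 160 x 90 x 14 mm (local x -50 to +110, y +-45), 40 mm round pillar, flat strap (top at 72 mm), and a nest disc on the +x side holding an upright 32 mm wide coiled element with two brass-sleeved legs, 90 mm high. Origin on the bench on the screw's upright axis; local x points from screw to element. Only handle posts rise over 98 mm here
- handle (a point): middle of the loaded fixture's handle: an upright black plastic post, 20 mm in diameter, 86 to 138 mm over the bench (this point at 118 mm), on the end of a level 10 mm round steel bar (axis 86 mm up), 80 mm from the screw's axis, which it circles. It does not spin on its bar; fingers can push, straddle or grip it from above
- screw (a joint): turn of the loaded fixture's clamp screw, rad, growing clockwise from above (tightening). Starts between 0.05 and 0.6, drags lightly (0.08 N m, 1 N at the handle), stays where left, comes up solid at 1.2, where the bar points from the screw along the fixture's local -x; at value v it points along local angle pi + (1.2 - v), counter-clockwise from local x
- bar (a joint): springy wind-up of the bar against its screw, rad, 0 unloaded, positive when pushed in the tightening direction: 0.011 rad per N m, which is only 0.9 mm at the handle for 12 N, less than a reading can show
- insert (a joint): turn of the brass insert that carries the screw, rad: 0, and must stay within 0.04; it spins once the torque passes 1.3 N m (16 N at the handle), and stays spun
- spare: the empty clamp fixture, of the same make and size as the loaded one but with nothing in its nest; origin and axes as there. Not to be used
- spare_handle (a point): middle of the black handle post on the empty fixture's bar, 118 mm up, 80 mm from its screw's axis; to be left where it is (within 20 mm)
- loose_element: a loose coiled heating element lying on the bench on the robot's side of the gap between the fixtures, 32 mm wide, 70 mm long, origin under one end; a bystander
- far_element: another such element, lying just beyond the gap between the fixtures; a bystander
- wrench: a 150 mm steel wrench lying on the bench, near the robot on its left; a bystander
Things that resemble listed ones, but are neither listed nor needed, are in the scene too. What is shaped like the station but pink is not meant.

How it is judged:
On the way, in this order (a step that is already met when the one before it is completed fails the run):
1. the clamp screw of the loaded fixture is swung up close to its solid stop (joint above 1.05) (value of joint screw above 1.05 rad), for 0.05 s.
2. the bar is loaded with at least 0.67 N m (8.3 N at the handle) in the tightening direction without a break for 1.5 s, the screw solid at its stop and the insert not turning (value of joint bar above 0.0074 rad and value of joint screw above 1.14 rad and value of joint insert between -0.04 and 0.04 rad), for 1.5 s.
At the end, for the whole second after the job is handed in: the loaded fixture's screw is done up (within 0.06 rad of solid), its bar carries no load (under 0.0025 rad of wind-up), its insert has not turned (within 0.04 rad), and the empty fixture's handle is within 20 mm of where it was (value of joint screw above 1.14 rad and value of joint bar between -0.0025 and 0.0025 rad and value of joint insert between -0.04 and 0.04 rad and distance of spare_handle from where it was at the start of the episode below 0.02 m); the robot touches nothing.
It fails at once if the screw was overloaded: its insert turned by more than 0.04 rad (value of joint insert above 0.04 rad or value of joint insert below -0.04 rad).
It fails at once if the empty fixture's handle was moved by more than 20 mm (distance of spare_handle from where it was at the start of the episode above 0.02 m).
It fails at once if a bystander (loose element or wrench) was pushed by more than 30 mm (distance of any of loose_element, far_element, wrench from where it was at the start of the episode above 0.03 m).
It also fails if it takes over 61 s, if anything falls off the work surface, if the arm or the gripper's body presses on something with over 40 N, if the wrist force passes 120 N, or if a joint passes its speed limit or range.

## Working session

There is one attempt and no reset: what is moved stays moved. The work goes in short steps, Python scripts to look and compute and a tool call to move; the robot and the scene stay as the last step left them, time stands still between calls to the robot, and variables do not carry over. Pictures are saved under pics/ and viewed, and the job is handed in when it is done.

Besides the shell and the picture viewer there is one more tool, called after "Request:" as a command line: name --argument value ..., lists and objects as JSON in quotes. step_arm: Moves the arm, as the interface text tells. Its arguments: {"type":"object","properties":{"plan":{"type":"array"},"jaw":{"type":"number"},"force":{"type":"number"}},"required":["plan"]}

```bash
mkdir -p pics; python3 - <<'E'
from workcell import bot
import cv2,numpy as np,json
s=bot.observe();print({k:np.round(v,3).tolist() for k,v in s.items()})
out={}
for n in("side","top","wrist"):
    f=bot.grab_frame(n);cv2.imwrite(f"pics/{n}0.png",f["pixels"])
    np.savez(f"{n}0.npz",**f);print(n,np.round(f["mtx"],1).tolist(),np.round(f["R"],3).tolist(),np.round(f["t"],3).tolist())
E
```

```text
{'clock': 0.0, 'qpos': [-1.285, 0.522, -0.036, 1.6, 0.021, 1.021, -0.113], 'qd': [-0.001, 0.002, 0.0, -0.0, 0.0, -0.001, 0.0], 'joint_efforts': [0.0, -92.71, 1.979, -36.997, 0.018, 0.007, -0.0], 'position': [0.218, 0.586, 0.404], 'tool_rot': [3.142, 0.001, 1.215], 'force': [-0.417, -0.258, -0.163], 'moment': [0.001, -0.005, -0.055], 'grip_width': 0.085}
side [[393.6, 0.0, 314.7], [0.0, 393.6, 197.0], [0.0, 0.0, 1.0]] [[0.914, -0.405, -0.005], [-0.32, -0.715, -0.622], [0.248, 0.57, -0.783]] [-0.381, 0.2, 0.885]
top [[447.1, 0.0, 322.0], [0.0, 447.1, 203.7], [0.0, 0.0, 1.0]] [[0.001, -1.0, -0.014], [-0.994, 0.001, -0.111], [0.111, 0.014, -0.994]] [0.022, 0.427, 1.387]
wrist [[347.4, 0.0, 318.8], [0.0, 347.4, 195.0], [0.0, 0.0, 1.0]] [[0.348, 0.937, -0.001], [0.901, -0.334, 0.276], [0.259, -0.097, -0.961]] [-0.625, -0.038, 0.38]
```

View pics/top0.png

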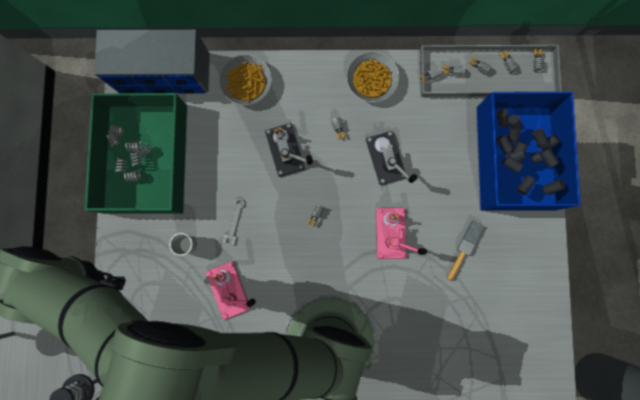

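View pics/side0.png

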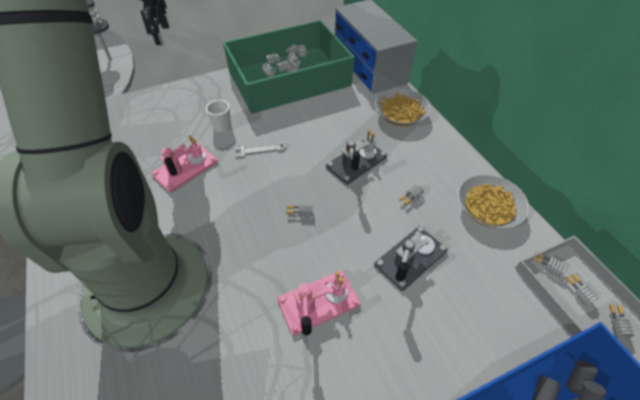

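View pics/wrist0.png

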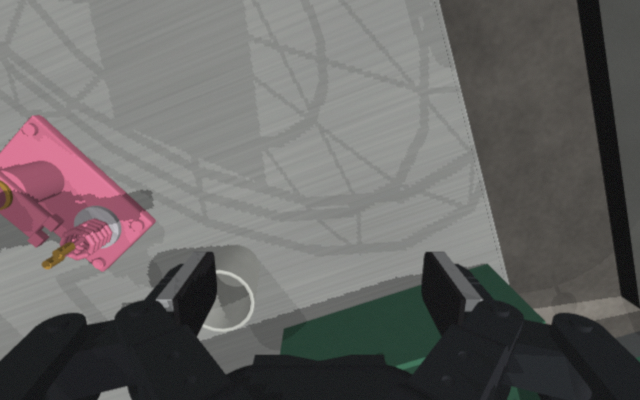

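Two dark fixtures in the top picture: A at (290,150) and B at (388,157). The two pink ones at (392,233) and (230,290) are excluded. A seems to carry a coil with brass legs, while B shows a bare disc. I'll confirm with an enlarged crop.

```bash
python3 - <<'E'
import cv2,numpy as np
t=cv2.imread("pics/top0.png")[110:205,250:450]
s=cv2.imread("pics/side0.png")[120:300,310:460]
cv2.imwrite("pics/c_top.png",cv2.resize(t,None,fx=4,fy=4,interpolation=cv2.INTER_CUBIC))
cv2.imwrite("pics/c_side.png",cv2.resize(s[0:80,0:100],None,fx=7,fy=7,interpolation=cv2.INTER_CUBIC))
E
```

```text
(no output)
```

View pics/c_top.png

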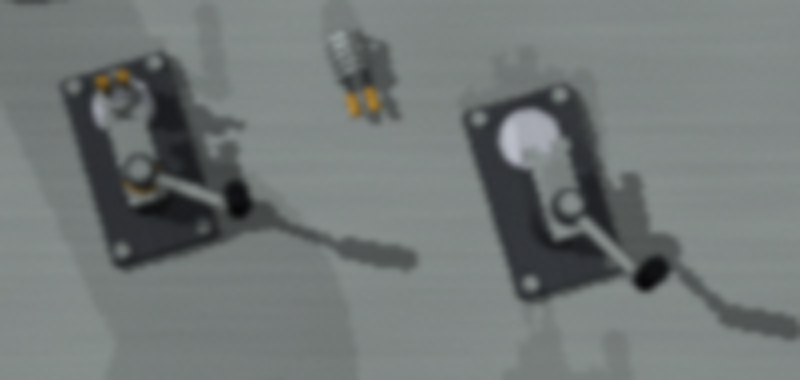

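View pics/c_side.png

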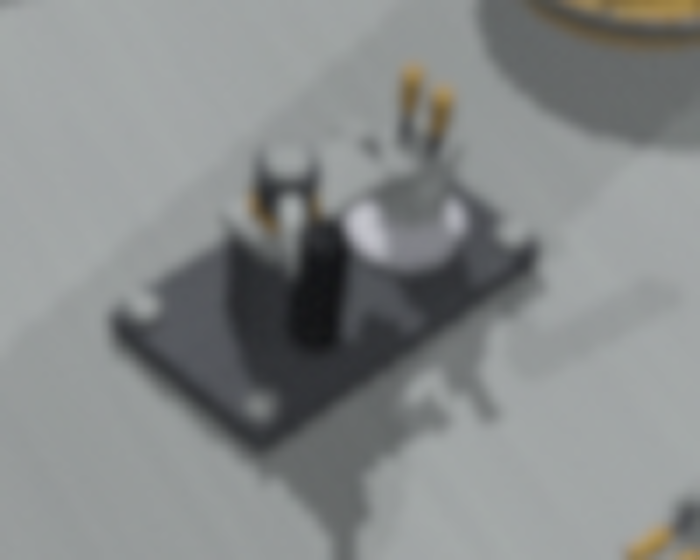

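A is the loaded fixture: coil on a disc with two brass legs up at crop (110,80). B's disc is bare. Next, the poses.

```bash
cat > h.py <<'E'
import numpy as np
def ray(f,u,v,z):
    K,R,t=f["mtx"],f["R"],f["t"]
    d=R.T@np.linalg.solve(K,[u,v,1.]);c=-R.T@t
    return c+d*(z-c[2])/d[2]
def proj(f,X):
    p=f["mtx"]@(f["R"]@np.asarray(X)+f["t"]);return p[:2]/p[2]
E
python3 - <<'E'
import numpy as np,cv2
from h import *
from scipy.optimize import least_squares
T=dict(np.load("top0.npz"));S=dict(np.load("side0.npz"))
ct=lambda u,v:((u+.5)/4-.5+250,(v+.5)/4-.5+110)
cs=lambda u,v:((u+.5)/7-.5+310,(v+.5)/7-.5+120)
def pts(p):
    x,y,a,v=p;c,s=np.cos(a),np.sin(a)
    L=lambda X,Y,Z:[x+c*X-s*Y,y+s*X+c*Y,Z]
    b=np.pi+1.2-v
    return L,b
obsT=[((110,45,.014),ct(62,83)),((110,-45,.014),ct(165,50)),((-50,45,.014),ct(118,268))]
obsS=[((-50,45,.014),cs(110,318)),((-50,-45,.014),cs(262,447)),((110,-45,.014),cs(538,243))]
hT=ct(237,198);hS=cs(320,283)
def res(p):
    L,b=pts(p);r=[]
    for f,o in((T,obsT),(S,obsS)):
        for (X,Y,Z),q in o:r+=list(proj(f,L(X/1e3,Y/1e3,Z))-q)
    for f,q in((T,hT),(S,hS)):r+=list(proj(f,L(.08*np.cos(b),.08*np.sin(b),.112))-q)
    return r
x0=ray(T,*ct(140,170),.09)
s=least_squares(res,[x0[0],x0[1],0.2,.4],loss='soft_l1')
print(s.x,np.round(res(s.x),1).reshape(-1,2).tolist(),x0)
L,b=pts(s.x);print("handle",L(.08*np.cos(b),.08*np.sin(b),.118),"solid",L(-.08,0,.118))
print("hT",ray(T,*hT,.112),"hS",ray(S,*hS,.112))
spare=ray(T,*ct(570,205),.09);print("spare screw",spare,ray(T,*ct(650,270),.112))
E
```

```text
[0.57728622 0.13291033 0.31394779 0.27879485] [[-1.0, -0.3], [-0.3, -0.5], [-0.4, -0.3], [-1.2, 0.1], [-0.1, -0.1], [0.6, 0.3], [0.8, -0.0], [-0.1, 1.4]] [0.57743022 0.13472345 0.09      ]
handle [np.float64(0.5509360847670449), np.float64(0.05737444544658393), 0.118] solid [np.float64(0.5011964750178398), np.float64(0.1082050638209198), 0.118]
hT [0.55083366 0.05967608 0.112     ] hS [0.55351265 0.06154392 0.112     ]
spare screw [ 0.54956869 -0.19198093  0.09      ] [ 0.49576519 -0.24721738  0.112     ]
```

Request:
step_arm --plan '[[[33.4,-52.6,0,-1.575],[33.4,-52.6,0,-1.575],[33.4,-52.6,0,-1.575],[33.4,-52.6,0,-1.575],[33.4,-52.6,0,-1.575],[33.4,-52.6,0,-1.575],[33.4,-52.6,0,-1.575],[33.4,-52.6,0,-1.575],[33.4,-52.6,0,-1.575],[33.4,-52.6,0,-1.575],[33.4,-52.6,0,-1.575],[33.4,-52.6,0,-1.575]]]' --jaw 0

```text
clock: 1.15
position: [0.4863, 0.1618, 0.4045]
tool_rot: [-3.141, 0.001, -0.291]
force: [0.2, 0.6, 0.1]
grip_width: 0.0854
```

Request:
step_arm --plan '[[[6.6,-10.2,0,-0.07],[6.6,-10.2,0,-0.07],[6.6,-10.2,0,-0.07],[6.6,-10.2,0,-0.07],[6.6,-10.2,0,-0.07],[6.6,-10.2,0,-0.07]]]'

```text
clock: 1.65
position: [0.5521, 0.0599, 0.4042]
tool_rot: [-3.141, 0.001, -0.361]
force: [-0.7, 0.9, 0.2]
grip_width: 0.0858
```

```bash
python3 - <<'E'
from workcell import bot
import cv2,numpy as np
s=bot.observe();print(s["position"],s["tool_rot"],s["force"])
f=bot.grab_frame("wrist");cv2.imwrite("pics/w1.png",f["pixels"]);np.savez("w1.npz",**f)
E
```

```text
[0.55214008 0.05992775 0.40418146] [-3.14145602e+00  1.44773463e-03 -3.61279036e-01] [-0.65540435  0.9479761   0.24147597]
```

View pics/w1.png

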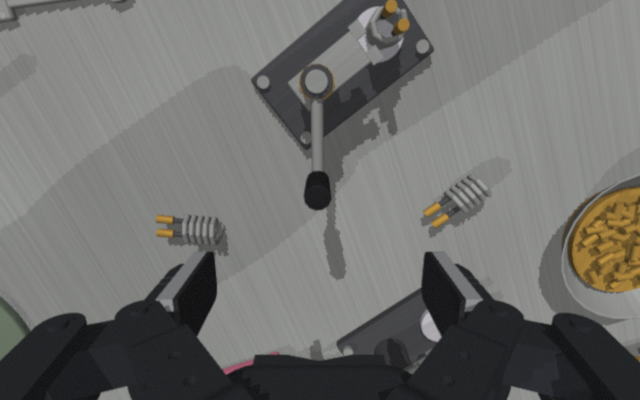

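The wrist picture shows the loaded fixture: screw head at (317,80), bar straight down the image, post at (317,190). The jaw axis is square to the bar. I'll check the post position against this view.

```bash
python3 - <<'E'
import numpy as np,cv2
from h import *
W=dict(np.load("w1.npz"))
for h in ([.551,.0575],[.552,.060]):
    print(h,[np.round(proj(W,[*h,z]),1).tolist() for z in(.086,.118,.138)])
print(ray(W,317,190,.112), "screw",[ray(W,317,80,z).round(4).tolist() for z in(.086,.095)])
im=cv2.imread("pics/w1.png")[50:230,250:390];cv2.imwrite("pics/w1c.png",cv2.resize(im,None,fx=3,fy=3))
E
```

```text
[0.551, 0.0575] [[317.7, 184.0], [317.6, 194.2], [317.4, 201.9]]
[0.552, 0.06] [[317.8, 181.0], [317.6, 190.8], [317.5, 198.3]]
[0.55118596 0.05928584 0.112     ] screw [[0.5805, 0.1369, 0.086], [0.5804, 0.1366, 0.095]]
```

View pics/w1c.png

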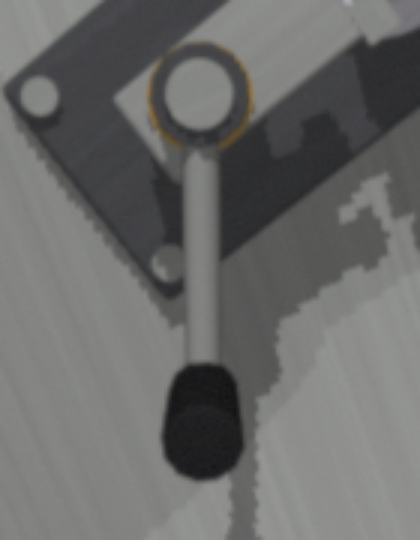

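Request:
step_arm --plan '[[[0,0,-4,0],[0,0,-8,0],[0,0,-11,0],[0,0,-12.8,0],[0,0,-12.8,0],[0,0,-12.8,0]]]' --force 60

```text
clock: 2.2
position: [0.5517, 0.0614, 0.2763]
tool_rot: [3.141, 0.002, -0.359]
force: [1.0, 0.1, 0.1]
grip_width: 0.0856
```

```bash
python3 - <<'E'
from workcell import bot
import cv2,numpy as np
f=bot.grab_frame("wrist");cv2.imwrite("pics/w2.png",f["pixels"]);np.savez("w2.npz",**f)
from h import *
# jaw-axis plan: screw c, radius r; TCP offset d ahead of the handle along the clockwise tangent
c=np.array([.5785,.135]);a=.314;r=.0805
for v in np.arange(.3,1.25,.1):
    th=a+np.pi+1.2-v;h=c+r*np.array([np.cos(th),np.sin(th)]);t=np.array([np.sin(th),-np.cos(th)])
    yaw=np.arctan2(-t[1],-t[0])
    o=h+.033*t
    print(round(v,2),h.round(4),"tcp",o.round(4),"yaw",round(yaw,3),"tang",t.round(3))
E
```

```text
0.3 [0.5504 0.0596] tcp [0.5195 0.0711] yaw -0.357 tang [-0.937  0.349]
0.4 [0.543  0.0628] tcp [0.5134 0.0773] yaw -0.457 tang [-0.897  0.441]
0.5 [0.536  0.0667] tcp [0.5079 0.0841] yaw -0.557 tang [-0.849  0.528]
0.6 [0.5293 0.0712] tcp [0.5032 0.0914] yaw -0.657 tang [-0.792  0.611]
0.7 [0.5232 0.0765] tcp [0.4992 0.0991] yaw -0.757 tang [-0.727  0.687]
0.8 [0.5177 0.0823] tcp [0.4961 0.1072] yaw -0.857 tang [-0.655  0.756]
0.9 [0.5127 0.0886] tcp [0.4937 0.1156] yaw -0.957 tang [-0.576  0.817]
1.0 [0.5084 0.0954] tcp [0.4922 0.1242] yaw -1.057 tang [-0.492  0.871]
1.1 [0.5048 0.1026] tcp [0.4915 0.1328] yaw -1.157 tang [-0.402  0.916]
1.2 [0.5019 0.1101] tcp [0.4917 0.1415] yaw -1.257 tang [-0.309  0.951]
```

View pics/w2.png

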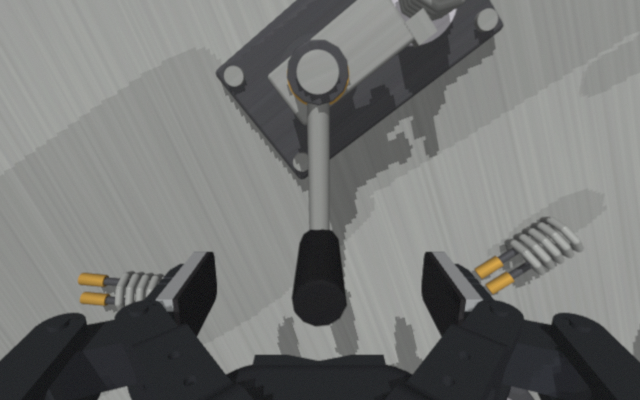

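The post stands centred between the open fingers (post at (320,290), pads at (210,290) and (430,290)). The right finger trails the clockwise swing, so I sweep along the arc and stop well short of solid.

Request:
step_arm --plan '[[[-1.5,0.5,0,0],[-2.6,0.9,0,0],[-3.2,1.1,0,-0.03],[-3.8,1.6,0,-0.1],[-4.4,2.3,0,-0.2],[-4.85,3.0,0,-0.3],[-5.25,3.8,0,-0.4],[-5.4,4.2,0,-0.45],[-5.55,4.6,0,-0.5],[-5.7,5.0,0,-0.55],[-5.75,5.2,0,-0.58],[-5.75,5.2,0,-0.58]]]'

```text
clock: 3.25
position: [0.4949, 0.1143, 0.2789]
tool_rot: [-3.138, 0.001, -0.939]
force: [0.4, -0.8, -0.1]
grip_width: 0.0855
```

```bash
python3 - <<'E'
from workcell import bot
import cv2,numpy as np
f=bot.grab_frame("wrist");cv2.imwrite("pics/w3.png",f["pixels"]);np.savez("w3.npz",**f)
s=bot.observe();print(s["position"],s["tool_rot"],s["force"],s["moment"])
E
```

```text
[0.4948618  0.11398837 0.27870439] [-3.13835611e+00  8.49108163e-04 -9.37198873e-01] [ 0.16933583 -0.25671333  0.12459093] [ 0.00324583 -0.02574555 -0.00916609]
```

View pics/w3.png

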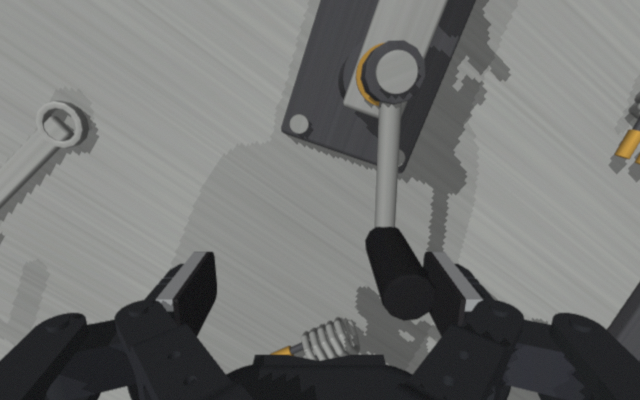

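The right finger is against the post (410,290) and the bar has swung. Continuing slowly towards the stop.

Request:
step_arm --plan '[[[-0.08,0.3,-0.2,-0.04],[-0.15,0.6,-0.2,-0.08],[-0.22,0.9,-0.2,-0.12],[-0.27,1.15,-0.2,-0.16],[-0.3,1.4,-0.2,-0.19],[-0.32,1.6,-0.2,-0.21],[-0.33,1.8,-0.2,-0.23],[-0.33,1.8,-0.2,-0.23]]]'

```text
clock: 3.97
position: [0.4917, 0.1323, 0.2771]
tool_rot: [-3.138, 0.001, -1.167]
force: [0.1, -0.7, 0.5]
grip_width: 0.0856
```

```bash
python3 - <<'E'
from workcell import bot
import cv2,numpy as np
f=bot.grab_frame("wrist");cv2.imwrite("pics/w4.png",f["pixels"]);np.savez("w4.npz",**f)
f=bot.grab_frame("top");cv2.imwrite("pics/t4.png",cv2.resize(f["pixels"][100:220,240:440],None,fx=4,fy=4))
s=bot.observe();print(s["position"],s["tool_rot"],s["force"],s["moment"])
E
```

```text
[0.4915982  0.13203915 0.27691063] [-3.13808795e+00  1.00308449e-03 -1.16603603e+00] [-0.02308686 -0.22762481 -0.63287321] [-0.02730669 -0.00213014 -0.02654585]
```

View pics/w4.png

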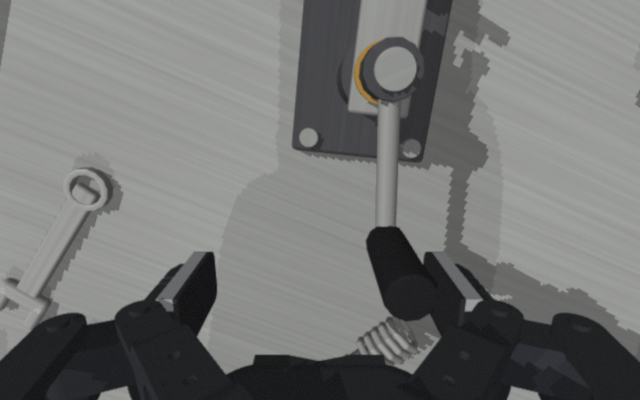

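Request:
step_arm --plan '[[[-0.04,0.1,0,-0.012],[-0.07,0.2,0,-0.025],[-0.1,0.3,0,-0.037],[-0.13,0.4,0,-0.05],[-0.13,0.4,0,-0.05]]]'

```text
clock: 4.48
position: [0.4902, 0.1363, 0.2769]
tool_rot: [-3.138, 0.001, -1.217]
force: [0.3, -1.5, 0.9]
grip_width: 0.0855
```

Request:
step_arm --plan '[[[-0.02,0.05,0,-0.006],[-0.03,0.1,0,-0.012],[-0.05,0.15,0,-0.018],[-0.06,0.2,0,-0.024],[-0.06,0.2,0,-0.024]]]'

```text
clock: 4.9
position: [0.4896, 0.1383, 0.2768]
tool_rot: [-3.138, 0.001, -1.242]
force: [0.5, -0.2, 0.2]
grip_width: 0.0854
```

Request:
step_arm --plan '[[[-0.02,0.05,0,-0.006],[-0.03,0.1,0,-0.012],[-0.03,0.1,0,-0.012]]]'

```text
clock: 5.15
position: [0.4892, 0.1395, 0.2768]
tool_rot: [-3.138, 0.001, -1.254]
force: [0.5, -0.8, 1.0]
grip_width: 0.0853
```

Request:
step_arm --plan '[[[-0.02,0.05,0,0],[-0.03,0.1,0,0],[-0.03,0.1,0,0]]]'

```text
clock: 5.4
position: [0.4889, 0.1405, 0.2768]
tool_rot: [-3.139, 0.001, -1.254]
force: [-0.2, -1.1, 1.3]
grip_width: 0.0856
```

Request:
step_arm --plan '[[[-0.02,0.05,0,0],[-0.03,0.1,0,0],[-0.03,0.1,0,0]]]'

```text
clock: 5.65
position: [0.4885, 0.1416, 0.2768]
tool_rot: [-3.139, 0.001, -1.254]
force: [-0.2, -1.6, 0.3]
grip_width: 0.0854
```

Request:
step_arm --plan '[[[-0.02,0.05,0,0],[-0.03,0.1,0,0],[-0.03,0.1,0,0]]]'

```text
clock: 5.9
position: [0.4881, 0.1427, 0.2768]
tool_rot: [-3.139, 0.001, -1.254]
force: [-0.5, -1.1, 0.6]
grip_width: 0.0853
```

Request:
step_arm --plan '[[[-0.02,0.05,0,0],[-0.02,0.05,0,0],[-0.02,0.05,0,0]]]'

```text
clock: 6.15
position: [0.488, 0.143, 0.2768]
tool_rot: [-3.139, 0.001, -1.254]
force: [-0.7, -2.2, 1.3]
grip_width: 0.0853
```

Request:
step_arm --plan '[[[-0.02,0.05,0,0],[-0.02,0.05,0,0],[-0.02,0.05,0,0]]]'

```text
clock: 6.4
position: [0.4878, 0.1434, 0.2768]
tool_rot: [-3.139, 0.001, -1.254]
force: [1.2, -4.0, 0.7]
grip_width: 0.0859
```

The force is rising, so I'll average over several readings and check in the picture that this is the stop.

```bash
cat > avg.py <<'E'
from workcell import bot
import numpy as np,sys,cv2
def avg(n=6,save=None):
    F=[];P=[];M=[]
    for i in range(n):
        f=bot.grab_frame("wrist");s=bot.observe();F.append(s["force"]);P.append(s["position"]);M.append(s["moment"])
    if save: cv2.imwrite(save,f["pixels"]);
    F=np.array(F);t=np.array([-.309,.951,0])
    print("clk",round(s["clock"],2),"F",F.mean(0).round(2),"push",(-F@t).round(1),"mean",round(float(-(F@t).mean()),2),"pos",np.mean(P,0).round(5),"M",np.mean(M,0).round(3))
if __name__=="__main__":avg(int(sys.argv[1]),sys.argv[2] if len(sys.argv)>2 else None)
E
python3 avg.py 6 pics/w5.png
```

```text
clk 6.7 F [ 0.48 -3.61  0.41] push [3.4 3.2 3.8 3.8 3.6 3.8] mean 3.58 pos [0.4878  0.14348 0.27677] M [-0.798 -0.14  -0.064]
```

View pics/w5.png

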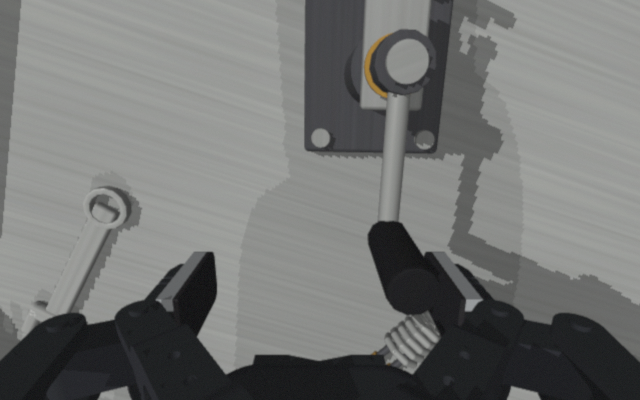

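Request:
step_arm --plan '[[[-0.02,0.06,0,0],[-0.02,0.06,0,0],[-0.02,0.06,0,0]]]'

```text
clock: 6.95
position: [0.4876, 0.144, 0.2768]
tool_rot: [-3.139, 0.001, -1.254]
force: [0.3, -5.0, 1.5]
grip_width: 0.0856
```

```bash
python3 avg.py 4
```

```text
clk 7.15 F [ 0.77 -4.72  0.7 ] push [5.  4.4 5.1 4.5] mean 4.73 pos [0.4876  0.144   0.27678] M [-1.058 -0.196 -0.033]
```

Request:
step_arm --plan '[[[-0.02,0.07,0,0],[-0.05,0.14,0,0],[-0.05,0.14,0,0]]]'

```text
clock: 7.4
position: [0.4872, 0.1451, 0.2768]
tool_rot: [-3.139, 0.0, -1.254]
force: [1.9, -7.0, 0.9]
grip_width: 0.0855
```

```bash
python3 avg.py 4
```

```text
clk 7.6 F [ 1.46 -6.63  0.85] push [7.5 6.  6.8 6.8] mean 6.76 pos [0.48721 0.14504 0.27681] M [-1.481 -0.405 -0.06 ]
```

Request:
step_arm --plan '[[[-0.02,0.07,0,0],[-0.05,0.15,0,0],[-0.05,0.15,0,0]]]'

```text
clock: 7.85
position: [0.4869, 0.146, 0.2769]
tool_rot: [-3.138, -0.001, -1.255]
force: [2.5, -9.5, -0.0]
grip_width: 0.0857
```

Request:
step_arm --plan '[[[-0.02,0.07,0,0],[-0.04,0.13,0,0],[-0.04,0.13,0,0]]]'

```text
clock: 8.1
position: [0.4867, 0.1466, 0.2769]
tool_rot: [-3.138, -0.002, -1.256]
force: [2.9, -10.7, 0.3]
grip_width: 0.0854
```

```bash
python3 avg.py 4 pics/w6.png
```

```text
clk 8.3 F [  2.77 -10.02  -0.07] push [10.1 10.5 10.5 10.4] mean 10.38 pos [0.48669 0.14654 0.27693] M [-2.072 -0.599 -0.037]
```

Request:
step_arm --plan '[[[-0.03,0.09,0,0],[-0.05,0.14,0,0],[-0.05,0.14,0,0]]]'

```text
clock: 8.55
position: [0.4865, 0.1471, 0.277]
tool_rot: [-3.137, -0.004, -1.257]
force: [4.7, -10.6, 0.6]
grip_width: 0.0852
```

```bash
python3 avg.py 10
```

```text
clk 9.05 F [  3.77 -10.72  -0.38] push [11.4 11.2 10.9 11.4 12.  11.7 11.9 11.  10.8 11.2] mean 11.35 pos [0.48649 0.14709 0.277  ] M [-2.186 -0.74  -0.03 ]
```

The push is steady at 11.4 N, aligned with the tangent. Holding for a further 2.5 s.

```bash
python3 avg.py 50 pics/w7.png; python3 - <<'E'
from workcell import bot
import cv2
f=bot.grab_frame("top");cv2.imwrite("pics/t7.png",cv2.resize(f["pixels"][100:220,240:440],None,fx=4,fy=4))
E
```

```text
clk 11.55 F [  3.75 -10.86  -0.28] push [12.1 10.7 11.3 12.2 11.7 11.1 11.2 10.6 11.6 12.4 11.6 10.7 10.6 12.
 11.7 11.  11.2 11.6 11.8 10.7 10.6 11.2 11.7 11.9 11.7 12.1 11.7 11.6
 10.9 11.  10.4 10.6 11.9 11.5 11.8 11.6 12.5 11.6 12.4 11.9 11.2 11.4
 11.3 11.8 12.2 12.6 10.8 11.8 11.9 10.8] mean 11.48 pos [0.48649 0.14709 0.27699] M [-2.197 -0.747 -0.05 ]
```

View pics/w7.png

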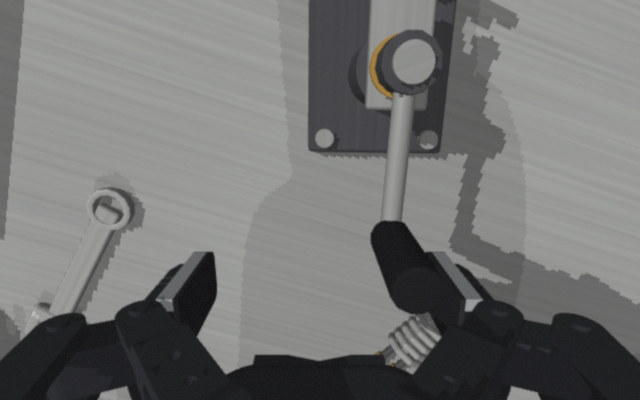

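View pics/t7.png

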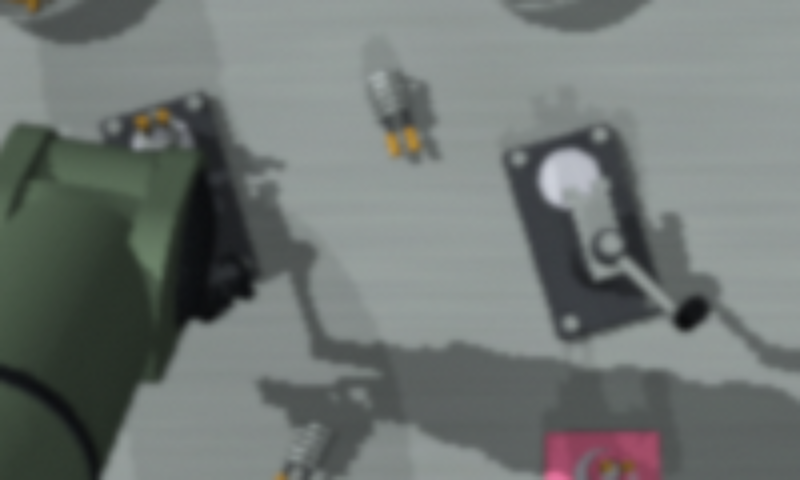

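The hold was steady: the last 3 s averaged 11.5 N, every reading was 10.4–12.6 N, and the position didn't move. Backing off along the tangent, then up.

Request:
step_arm --plan '[[[0.06,-0.2,0,0],[0.12,-0.4,0,0],[0.2,-0.6,0,0],[0.3,-1.0,0,0],[0.6,-1.8,0,0],[0.9,-2.7,0,0],[0.9,-2.7,0,0],[0.9,-2.7,0,0]]]'

```text
clock: 12.27
position: [0.4957, 0.1193, 0.277]
tool_rot: [-3.137, -0.004, -1.258]
force: [0.2, 0.2, 0.2]
grip_width: 0.0854
```

```bash
python3 avg.py 3 pics/w8.png
```

```text
clk 12.42 F [-0.14  0.02  0.09] push [ 0.2 -0.2 -0.2] mean -0.06 pos [0.49549 0.12008 0.27696] M [ 0.005  0.01  -0.001]
```

View pics/w8.png

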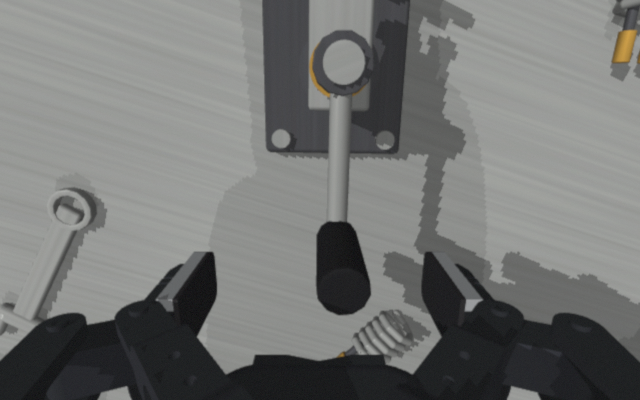

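The post (342,265) is free between the fingers and the bar is parallel to the base's sides. Force is zero. Lifting.

Request:
step_arm --plan '[[[0,0,2,0],[0,0,5,0],[0,0,9,0],[0,0,13,0],[-2,8,14,0],[-4,11,14,0],[-6,15,14,0],[-6,19,14,0],[-6,22,14,0],[-6,22,14,0],[-6,22,14,0],[-6,22,14,0]]]'

```text
clock: 13.42
position: [0.4347, 0.3416, 0.4165]
tool_rot: [-3.138, -0.004, -1.254]
force: [-0.1, -0.2, 0.1]
grip_width: 0.0855
```

```bash
python3 avg.py 2; python3 - <<'E'
from workcell import bot
import cv2
for n in("top","side"):
    f=bot.grab_frame(n);cv2.imwrite(f"pics/{n}9.png",f["pixels"])
    if n=="top":cv2.imwrite("pics/t9c.png",cv2.resize(f["pixels"][110:235,250:450],None,fx=4,fy=4,interpolation=cv2.INTER_CUBIC))
E
```

```text
clk 13.52 F [-0.24 -0.03  0.47] push [-0.3  0.2] mean -0.04 pos [0.43536 0.33992 0.41685] M [ 0.015 -0.009 -0.03 ]
```

View pics/t9c.png

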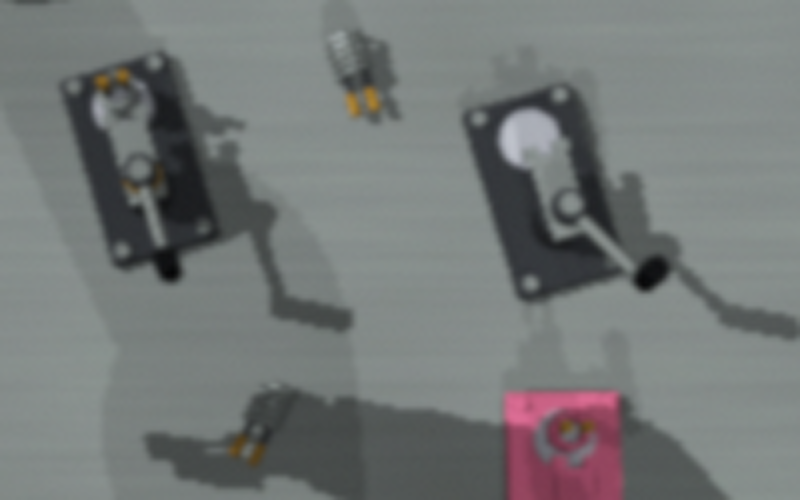

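View pics/side9.png

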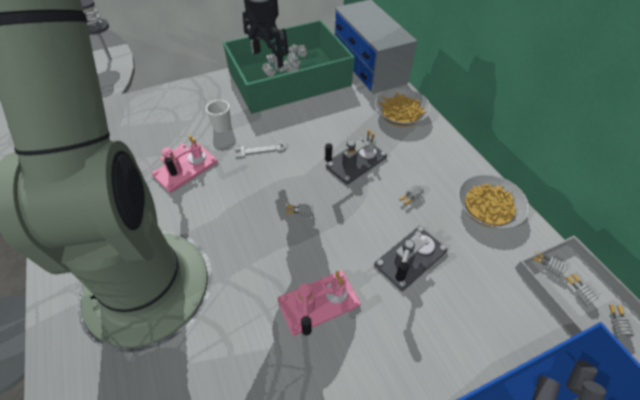

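The loaded bar now lies along the base's long side (crop (140,168) to (168,265)). The spare handle at (650,270), the elements and the wrench are where they were. The arm is clear, so I'm handing in.

```bash
python3 -c "
from workcell import bot
bot.job_done()"
```

```text
the job is handed in; nothing more can be done
```

I swung the loaded fixture's clamp bar clockwise with one open finger until it came up solid. I then leaned on the handle for about 3 s and backed off. The job is handed in; no verdict was reported.

- **Load:** the push averaged about 11.4–11.5 N along the tangent. Single readings ran from 10.4 to 12.6 N, always under 15 N. That is a little under the 12 N asked for, but well above the 8.3 N needed. The tool did not move during the hold, so the screw held and I saw no sign of the insert turning.
- **After letting go:** the measured force was zero. In the last pictures the bar lies along the fixture's -x direction, within what the image can show, and the gripper is well clear.
- **Other things:** the empty fixture's handle, both loose elements and the wrench look unmoved.

The screw, bar and insert angles can't be read directly. They are judged only from force, tool position and pictures. No check failed or disagreed.

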